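# Clip a hone plate into its bench holder

### The arm

A 7-joint arm with a two-finger parallel gripper is mounted at the origin on a cart in front of the work surface, level with it; the furniture and walls round the work are solid. World frame = base frame: x ahead of the robot, y to its left, z up, the work surface at z = 0. Lengths are in m, angles in rad, forces in N, time in s.
With the tool pointing down it reaches from about 0.4 to 0.875 m from the base axis. Payload 6.5 kg.
Tool frame: the origin (TCP) lies midway between the tips of the shut fingers; the grasp point (between the pads) lies 19 mm behind it; z points along the fingers, y is the direction in which the jaws open and shut (so a half turn about z gives the same grasp; the last joint's range is limited). The gripper opens to 88 mm and grips with 3 to 60 N. Pads are 18 mm wide; open, the fingers measure 123 mm over their backs; the gripper's body (75 mm by 187 mm) begins 45 mm behind the grasp point.
Start: joints at [-1.191, 0.536, -0.004, 1.538, 0.003, 1.067, -0.071], TCP at [0.28, 0.586, 0.239] pointing down, gripper open.
Joint ranges: [-2.7, 2.7], [-0.37, 2.16], [-1.27, 1.26], [0.24, 2.4], [-1.31, 4.45], [0.19, 1.91], [-2.76, 2.76]. Speed limits (rad/s): [2.39, 2.39, 3.14, 3.14, 3.14, 3.14, 3.14].

### API

Orientations are given as a unit quaternion [x, y, z, w].
In Python, from bench import ctrl, eyes, ticket gives the robot as it stands. The module is installed in compiled form; this text tells all that it offers.
- The arm moves only by the tool jog_arm, never from a script. Its argument "moves" is a list of rows, each an object of numbers: "jaw": the closure, from 0 (fully open) to 1 (shut); "dx", "dy", "dz": the shift along the tool's x, y, z in m; "spin": the turn about the tool's z in rad. In form: [{"jaw": .., "dx": .., "dy": .., "dz": .., "spin": ..}, ...]. A call has 1 to 20 rows; each row shifts and turns the commanded pose from where the row before left it, along the tool's axes as they then stand; what a row does not reach is not made up. A row lasts 1/8 s, in which the tool goes at most 62.5 mm and 10.7 degrees, less where a joint would pass 70% of its speed; a pose out of reach is approached as far as the arm can. A call is refused whole if a number of a shift passes 0.0625 or a number of a turn 0.188, either way. A call with a gripper value outside its range is refused whole. The fingers move at their own pace and stop on an object; "grip_force" is the grip in N (left out, the last holds). Time passes only in rows, so rows that do not move let the fingers close. It gives the time, the measured TCP pose, the force and the opening at its end, in the units of the state.
- ctrl.get_obs(): the state, without advancing time (a new reading comes with each control period).
- eyes.read_camera(name): name is "scene" or "top" or "wrist"; returns the picture (480x640x3 uint8, red, green, blue); there is no depth.
- eyes.calibration(name): a dict with "K" (3x3 intrinsics, pixels), "xyz" and "rotation" of the camera in the world. Camera axes: x right, y down, z forward; pixel columns grow to the right and rows downward; lengths in m; the calibration is good to about 2 mm. A picture is of the moment at which its call begins: read the wrist's pose just before it. calibration takes no time and is no camera call; for the wrist camera it gives the pose at the moment of the call.
- ticket.sign_off(): hands the job in, once; it reports no verdict.
The state is a dict: "clock": time; "joint_positions": joint angles; "joint_vel": joint speeds; "joint_torque": joint torques, N m; "position": TCP position; "ee_rot": TCP orientation; "force": force on the tool from outside, world axes, zero at the start; "ft_torque": the same for the moment, N m; "width": finger opening in m.
Only numpy, scipy, OpenCV 4.12 (cv2) and the standard library are available. Lean on these libraries where they do the work, as an engineer would, in place of code of your own. Each camera call takes 0.05 s, during which the arm holds its last target.

### The job

Pick up the loose steel hone plate and slide it along the holder's bed, under both sprung clips, until it is fully home against the end stop and both clips have snapped down into its cross groove. Then swing the keeper arm fully shut behind the plate and let go. Leave the other things on the bench where they are.

Things in the scene. Friction and masses are not known exactly. Their poses are not given: they have to be found in the camera images.
- plate: Loose flat steel hone plate, 130 (its x) x 60 (its y) x 8 mm (z), 110 to 230 g, flat on the bench, dark abrasive face up. Both ends are alike: either may go in first. A groove 4 mm deep runs across the full width of the top face 14 to 30 mm from each end. Origin: centre of the underside.
- holder: Grey and dark steel holder fixed to the bench, yaw within 0.35 rad. Its x is the direction in which the plate is slid in, z up; origin on the bench under the home position. Foot 232 x 120 mm, 10 mm high, x -128 to +104 mm; on it a bed with its top 25 mm above the bench. Clips and stop reach at most 46 mm above the bench.
- bed_near (a point): On the bed's top, 50 mm before home (holder x = -50 mm); a plate centred here lies clear of the clips. The bed is only 36 mm wide from holder x = -116 to +25 mm, so the plate overhangs it by 12 mm each side and fingertips fit there, above the 10 mm foot.
- guide_mouth (a point): On the bed's top, 25 mm beyond home: where the guides begin. Their mouth flares from about 76 to 63 mm wide; from holder x = +35 to the end stop's face at +65 mm they leave a 63 mm channel. Guides stand 6 mm above the bed; the bed is 84 mm wide here.
- home (a point): Point of the holder on the bed's top (25 mm above the bench), axes as the holder's: the plate's origin belongs here when it is home, its x along this x (either way round).
- clip_left (a joint): Angle (rad) of the left (+y) sprung leaf clip, 12 mm wide, rooted behind the end stop and reaching back over the bed. 0 = empty; about 0.12 riding on the plate's top; about 0.03 snapped down in the groove. Presses with 1.5 to 2.5 N; pushing the plate under both clips takes about 4 to 10 N; bed and clips are smooth (friction about 0.2).
- clip_left_nose (a point): Underside of the left clip's V-shaped nose, at holder x = +43, y = +18 mm, 2.5 mm above the bed when empty. From it a turned-up lip rises towards -x to holder x = +27 mm, about 11 mm above the bed, and lets the plate's edge in.
- clip_right (a joint): The same for the right (-y) clip.
- clip_right_nose (a point): The same for the right clip, at holder y = -18 mm.
- keeper (a joint): Angle (rad) of the keeper arm, 12 mm wide, 64 mm long, about its vertical pivot at the holder's near right corner. 0 = shut, at its limit: along the holder's +y, 1.5 mm behind the home plate. Opens counter-clockwise seen from above to 2.4; 1.57 points to the holder's -x. Starts open, stays where left (light friction), cannot shut unless the plate is home.
- keeper_knob (a point): Centre of the top of the upright round knob on the keeper arm: 14 mm in diameter, 26 mm high, 56 mm from the pivot; its top is 58 mm above the bench, the arm's top 32 mm above the bench.
- keeper_pivot (a point): On the keeper's pivot axis, at x = -73, y = -44 mm of the holder.
- tin: loose lidded tin, 63 mm across, 31 mm high; bystander, origin under its centre
- knob: loose turned wooden lapping knob, 58 mm across, 50 mm high; bystander, origin under its centre
- nipple: threaded hexagon pipe nipple, lying, 31x59x27 mm; bystander, origin under its centre

How it is judged:
On the way:
1. the plate is home against the end stop, with both clips snapped down into its groove (x of plate in the frame of home between -0.004 and 0.004 m and y of plate in the frame of home between -0.004 and 0.004 m and z of plate in the frame of home between -0.003 and 0.003 m and angle between the x axis of plate and the x axis of home, either way round below 0.08 rad and angle between the z axis of plate and the z axis of home, either way round below 0.05 rad and value of joint clip_left between 0.01 and 0.075 rad and value of joint clip_right between 0.01 and 0.075 rad), for 0.2 s.
At the end, for the whole second after the job is handed in: The plate lies flat on the holder's bed within 4 mm of home and within 0.08 rad of its direction (either end first), both clips are down in its groove (each at 0.01 to 0.075 rad), and the keeper is shut (below 0.1 rad); all at rest (all of step 1 and value of joint keeper below 0.1 rad and linear speed of plate below 0.02 m/s); the robot touches nothing.
It fails at once if the tin is moved by more than 3 cm (distance of tin from where it was at the start of the episode above 0.03 m).
It fails at once if the wooden knob is moved by more than 3 cm (distance of knob from where it was at the start of the episode above 0.03 m).
It fails at once if the pipe nipple is moved by more than 3 cm (distance of nipple from where it was at the start of the episode above 0.03 m).
It also fails if it takes over 56 s, if anything falls off the work surface, if the arm or the gripper's body presses on something with over 40 N, if the wrist force passes 120 N, or if a joint passes its speed limit or range.

## Working session

There is one attempt and no reset: what is moved stays moved. The work goes in short steps, Python scripts to look and compute and a tool call to move; the robot and the scene stay as the last step left them, time stands still between calls to the robot, and variables do not carry over. Pictures are saved under pics/ and viewed, and the job is handed in when it is done.

Besides the shell and the picture viewer there is one more tool, called after "Request:" in YAML: its name, and indented under it one key for each argument. jog_arm: Moves the arm, as the interface text tells. Its arguments: {"type":"object","properties":{"moves":{"type":"array"},"grip_force":{"type":"number"}},"required":["moves"]}

```bash
mkdir -p pics
python3 - <<'E'
from bench import ctrl, eyes
import cv2, json
o=ctrl.get_obs(); print(o)
for n in ("scene","top","wrist"):
    c=eyes.calibration(n); print(n,c)
    if n!="wrist":
        im=eyes.read_camera(n); cv2.imwrite(f"pics/{n}0.png",im[:,:,::-1])
E
```

```text
{'clock': 0.0, 'joint_positions': array([-1.19119643,  0.53717574, -0.00439593,  1.53881365,  0.00262225,
        1.0673032 , -0.0711734 ]), 'joint_vel': array([-1.27583550e-03, -1.84777594e-03,  1.96046127e-04,  1.77148430e-03,
       -1.21954894e-05, -1.89110958e-03, -5.28129702e-04]), 'joint_torque': array([-4.25701255e-04, -5.71001136e+01,  9.90077332e-01, -2.51598501e+01,
       -5.64072642e-02,  1.78981695e-02,  1.56191609e-04]), 'position': array([0.28005629, 0.58592086, 0.23785648]), 'ee_rot': array([ 2.21023339e-01,  9.75268150e-01, -8.40835529e-04, -1.05647791e-04]), 'force': array([0.12214848, 0.47898914, 0.22343408]), 'ft_torque': array([ 0.01217672, -0.05255848,  0.00947255]), 'width': 0.08821629428352203}
scene {'K': array([[483.24501531,   0.        , 325.51032968],
       [  0.        , 483.24501531, 243.23993966],
       [  0.        ,   0.        ,   1.        ]]), 'xyz': array([ 0.08628195, -0.92802078,  0.61560257]), 'rotation': array([ 0.82546721, -0.20159322,  0.1202162 , -0.51333433])}
top {'K': array([[609.54125325,   0.        , 319.92162466],
       [  0.        , 609.54125325, 241.80622193],
       [  0.        ,   0.        ,   1.        ]]), 'xyz': array([0.39692288, 0.05000151, 1.52186688]), 'rotation': array([ 0.71228187, -0.69940701,  0.03807137, -0.04511038])}
wrist {'K': array([[428.48269733,   0.        , 321.61506125],
       [  0.        , 428.48269733, 238.83285829],
       [  0.        ,   0.        ,   1.        ]]), 'xyz': array([0.20653743, 0.61996229, 0.38482863]), 'rotation': array([0.8349721 , 0.52710948, 0.08372503, 0.13404217])}
```

View pics/top0.png

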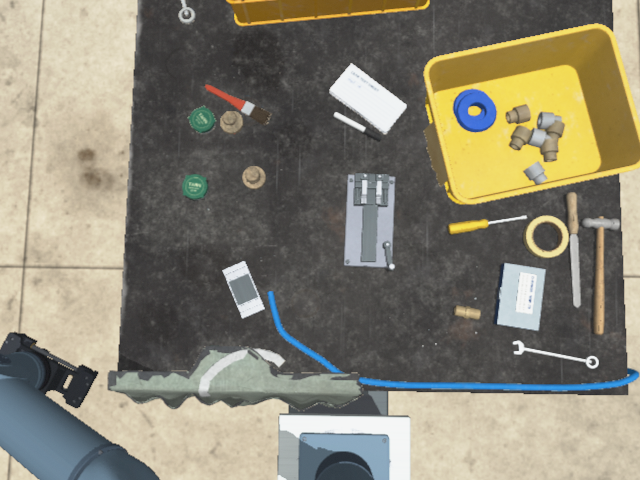

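View pics/scene0.png

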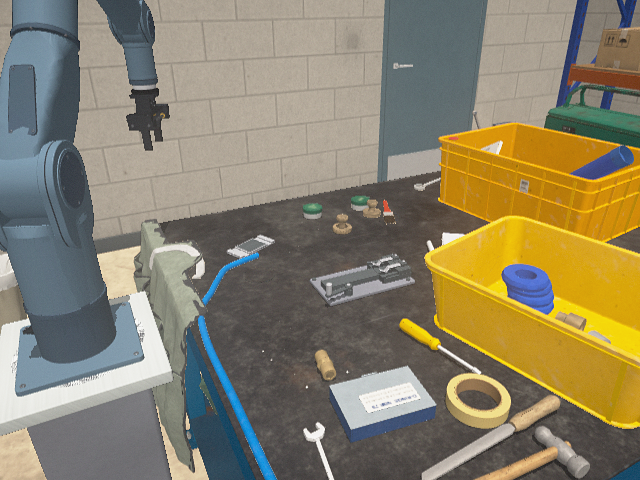

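Top view: plate at about (243,290), holder centred near (370,220), keeper pivot near (387,244) with its knob near (391,267). Next, zoom in and measure.

```bash
cat > h.py <<'E'
import numpy as np, cv2
from scipy.spatial.transform import Rotation as R
from bench import ctrl, eyes
def cal(n):
    c=eyes.calibration(n); return c["K"],np.array(c["xyz"]),R.from_quat(c["rotation"]).as_matrix()
def ray(c,px,z):
    K,t,M=c; px=np.atleast_2d(px).astype(float)
    d=np.c_[px,np.ones(len(px))]@np.linalg.inv(K).T@M.T
    return t+d*((z-t[2])/d[:,2])[:,None]
def proj(c,P):
    K,t,M=c; q=(np.atleast_2d(P)-t)@M@K.T
    return q[:,:2]/q[:,2:]
E
python3 - <<'E'
from h import *
im=cv2.imread("pics/top0.png"); c=cal("top")
a=cv2.resize(im[160:280,330:410],None,fx=5,fy=5,interpolation=cv2.INTER_CUBIC)
b=cv2.resize(im[250:330,210:280],None,fx=5,fy=5,interpolation=cv2.INTER_CUBIC)
cv2.imwrite("pics/zh.png",a);cv2.imwrite("pics/zp.png",b)
g=cv2.cvtColor(im,cv2.COLOR_BGR2GRAY)
m=np.zeros_like(g);m[250:330,210:268]=(g[250:330,210:268]>110)
m[:, 268:]=0
cs,_=cv2.findContours(m,cv2.RETR_EXTERNAL,cv2.CHAIN_APPROX_NONE)
k=max(cs,key=cv2.contourArea); P=ray(c,k[:,0,:],0.008)[:,:2]
r=cv2.minAreaRect((P*1000).astype(np.float32)); print(cv2.minAreaRect(k),r, cv2.boxPoints(r))
print(ray(c,[[387,244],[391,267],[370,220]],0.03))
E
```

```text
((243.06187438964844, 289.1101379394531), (53.3658447265625, 25.581012725830078), 67.01129150390625) ((454.66314697265625, 255.1317138671875), (132.86050415039062, 62.846343994140625), 24.610960006713867) [[381.18134 256.0351 ]
 [407.354   198.89795]
 [528.14496 254.22833]
 [501.9723  311.36548]]
[[ 0.57068944 -0.09863924  0.03      ]
 [ 0.5141373  -0.10876054  0.03      ]
 [ 0.62969655 -0.05628926  0.03      ]]
```

View pics/zh.png

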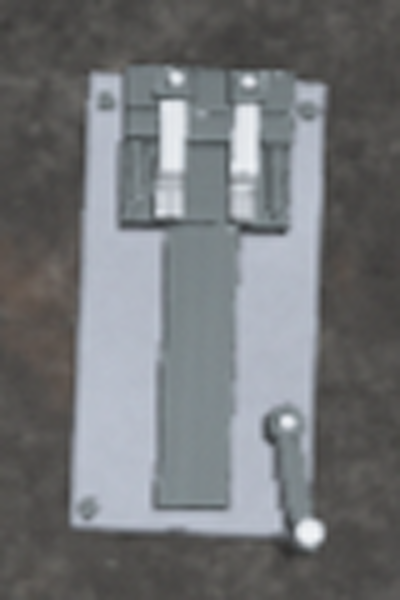

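View pics/zp.png

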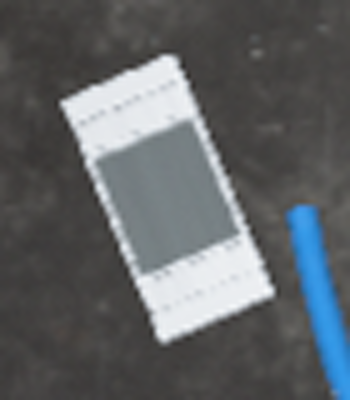

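Request:
jog_arm:
  moves:
    - {"jaw": 0,"dx": -0.0375,"dy": -0.028}
    - {"jaw": 0,"dx": -0.0375,"dy": -0.028}
    - {"jaw": 0,"dx": -0.0375,"dy": -0.028}
    - {"jaw": 0,"dx": -0.0375,"dy": -0.028}
    - {"jaw": 0,"dx": -0.0375,"dy": -0.028}
    - {"jaw": 0,"dx": -0.0375,"dy": -0.028}
    - {"jaw": 0,"dx": -0.0375,"dy": -0.028}
    - {"jaw": 0,"dx": -0.0375,"dy": -0.028}
    - {"jaw": 0,"spin": -0.175}
    - {"jaw": 0,"spin": -0.175}
    - {"jaw": 0,"spin": -0.175}
    - {"jaw": 0,"spin": -0.175}
    - {"jaw": 0,"spin": -0.175}
    - {"jaw": 0}

```text
invalid input at $.moves[0]: expected keys jaw, dx, dy, dz, spin
```

```bash
cat > look.py <<'E'
from h import *
import sys,pickle
def look(name):
    c=cal("wrist"); im=eyes.read_camera("wrist")[:,:,::-1].copy(); cv2.imwrite(f"pics/{name}.png",im); pickle.dump(c,open(f"pics/{name}.pkl","wb")); return c,im
def tool():
    o=ctrl.get_obs(); M=R.from_quat(o["ee_rot"]).as_matrix()
    print("t",round(o["clock"],2),"pos",o["position"].round(4),"yaw_y",np.degrees(np.arctan2(M[1,1],M[0,1])).round(2),"zax",M[:,2].round(4),"F",o["force"].round(1),"w",round(o["width"],4)); return o,M
E
python3 - <<'E'
from look import *
tool(); look("w1")
E
```

```text
t 0.1 pos [0.28   0.586  0.2379] yaw_y 64.46 zax [-6.0e-04 -1.4e-03 -1.0e+00] F [-0.4  0.3  0.2] w 0.0882
```

View pics/w1.png

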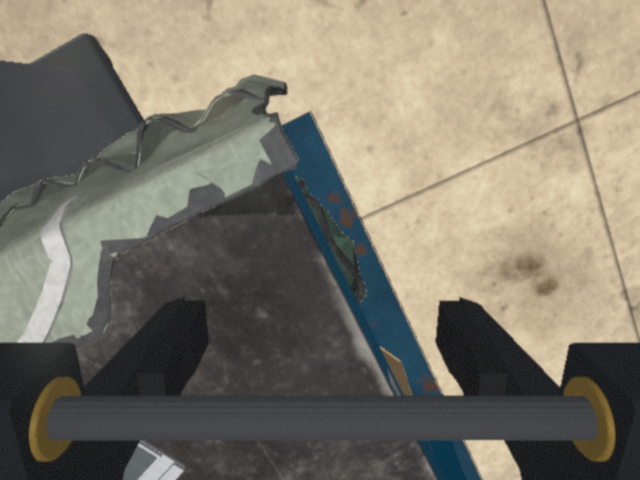

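Request:
jog_arm:
  moves:
    - {"jaw": 0,"dx": -0.0375,"dy": -0.028,"dz": 0,"spin": 0}
    - {"jaw": 0,"dx": -0.0375,"dy": -0.028,"dz": 0,"spin": 0}
    - {"jaw": 0,"dx": -0.0375,"dy": -0.028,"dz": 0,"spin": 0}
    - {"jaw": 0,"dx": -0.0375,"dy": -0.028,"dz": 0,"spin": 0}
    - {"jaw": 0,"dx": -0.0375,"dy": -0.028,"dz": 0,"spin": 0}
    - {"jaw": 0,"dx": -0.0375,"dy": -0.028,"dz": 0,"spin": 0}
    - {"jaw": 0,"dx": -0.0375,"dy": -0.028,"dz": 0,"spin": 0}
    - {"jaw": 0,"dx": -0.0375,"dy": -0.028,"dz": 0,"spin": 0}
    - {"jaw": 0,"dx": 0,"dy": 0,"dz": 0,"spin": -0.175}
    - {"jaw": 0,"dx": 0,"dy": 0,"dz": 0,"spin": -0.175}
    - {"jaw": 0,"dx": 0,"dy": 0,"dz": 0,"spin": -0.175}
    - {"jaw": 0,"dx": 0,"dy": 0,"dz": 0,"spin": -0.175}
    - {"jaw": 0,"dx": 0,"dy": 0,"dz": 0,"spin": -0.175}
    - {"jaw": 0,"dx": 0,"dy": 0,"dz": 0,"spin": 0}

```text
clock: 1.9
position: [0.4543, 0.2548, 0.2386]
ee_rot: [-0.212, 0.977, -0.0, -0.0]
force: [-0.2, 0.3, 0.3]
width: 0.088
```

Run:
```python
from look import *
tool(); look("w2")
```

```text
t 1.9 pos [0.4543 0.2548 0.2386] yaw_y 114.5 zax [-3.e-04 -1.e-04 -1.e+00] F [-0.2  0.3  0.3] w 0.088
```

View pics/w2.png

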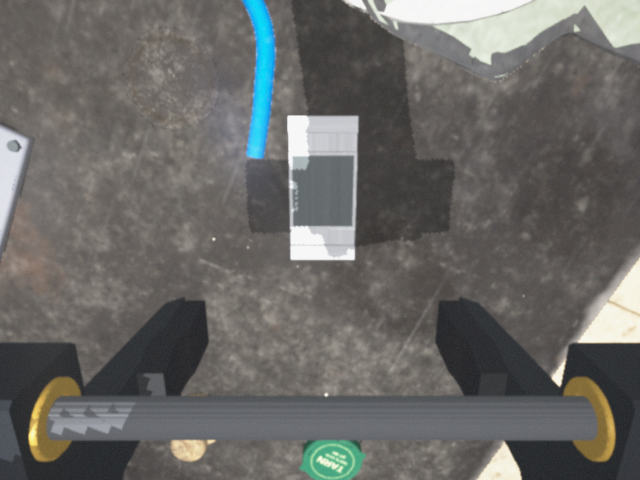

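The plate stands upright in the wrist view, with corners near (288,116), (358,116), (355,260) and (290,260), so it is well aligned with the tool.

Run:
```python
from look import *
import pickle
c=pickle.load(open("pics/w2.pkl","rb"))
P=ray(c,[[288,116],[358,116],[355,260],[290,260]],0.008)[:,:2]
print(P, P.mean(0)); 
f=(P[2]+P[3]-P[0]-P[1])/2; print(np.linalg.norm(f),np.degrees(np.arctan2(f[1],f[0])), np.linalg.norm(P[0]-P[1]),np.linalg.norm(P[2]-P[3]))
```

```text
[[0.40488852 0.20009379]
 [0.3802468  0.25405827]
 [0.49876625 0.30887851]
 [0.52419475 0.25313689]] [0.45202408 0.25404186]
0.13057139085552377 24.396168383528344 0.05932436174580065 0.061267751650470555
```

Request:
jog_arm:
  grip_force: 25
  moves:
    - {"jaw": 0,"dx": 0,"dy": 0,"dz": 0.05,"spin": 0}
    - {"jaw": 0,"dx": 0,"dy": 0,"dz": 0.05,"spin": 0}
    - {"jaw": 0,"dx": 0,"dy": 0,"dz": 0.05,"spin": 0}
    - {"jaw": 0,"dx": 0,"dy": 0,"dz": 0.04,"spin": 0}
    - {"jaw": 0,"dx": 0,"dy": 0,"dz": 0.03,"spin": 0}
    - {"jaw": 0,"dx": 0,"dy": 0,"dz": 0.0155,"spin": 0}
    - {"jaw": 0,"dx": 0,"dy": 0,"dz": 0,"spin": 0}
    - {"jaw": 1,"dx": 0,"dy": 0,"dz": 0,"spin": 0}
    - {"jaw": 1,"dx": 0,"dy": 0,"dz": 0,"spin": 0}
    - {"jaw": 1,"dx": 0,"dy": 0,"dz": 0,"spin": 0}
    - {"jaw": 1,"dx": 0,"dy": 0,"dz": 0,"spin": 0}
    - {"jaw": 1,"dx": 0,"dy": 0,"dz": 0,"spin": 0}

```text
clock: 3.45
position: [0.4547, 0.2553, 0.0039]
ee_rot: [-0.213, 0.977, 0.0, 0.0]
force: [-1.4, -0.6, 6.9]
width: 0.0594
```

Run:
```python
from look import *
tool()
# holder from top view
im=cv2.imread("pics/top0.png"); c=cal("top")
z=[[90,72],[326,88],[312,538],[70,525]]
px=np.array(z)/5+[330,160]-0.4
P=ray(c,px,0.010)[:,:2]; print(P)
f=(P[0]+P[1]-P[2]-P[3])/2; l=(P[0]+P[3]-P[1]-P[2])/2
print(np.linalg.norm(f),np.linalg.norm(l),np.degrees(np.arctan2(f[1],f[0])),np.degrees(np.arctan2(-l[0],l[1])))
```

```text
t 3.45 pos [0.4547 0.2553 0.0039] yaw_y 114.59 zax [ 8.e-04  6.e-04 -1.e+00] F [-1.4 -0.6  6.9] w 0.0594
[[ 7.49522745e-01 -1.70004076e-05]
 [ 7.43263900e-01 -1.19325628e-01]
 [ 5.15255888e-01 -1.13371438e-01]
 [ 5.19559086e-01  6.83552061e-03]]
0.22907534972151983 0.11987417675964196 -1.601800583758588 -2.524965930420234
```

Request:
jog_arm:
  moves:
    - {"jaw": 1,"dx": 0,"dy": 0,"dz": -0.03,"spin": 0}
    - {"jaw": 1,"dx": 0,"dy": 0,"dz": -0.05,"spin": 0}
    - {"jaw": 1,"dx": 0,"dy": 0,"dz": -0.06,"spin": 0}
    - {"jaw": 1,"dx": 0,"dy": 0,"dz": -0.06,"spin": 0}
    - {"jaw": 1,"dx": -0.0236,"dy": -0.042,"dz": 0,"spin": 0}
    - {"jaw": 1,"dx": -0.0236,"dy": -0.042,"dz": 0,"spin": 0}
    - {"jaw": 1,"dx": -0.0236,"dy": -0.042,"dz": 0,"spin": 0}
    - {"jaw": 1,"dx": -0.0236,"dy": -0.042,"dz": 0,"spin": 0}
    - {"jaw": 1,"dx": -0.0236,"dy": -0.042,"dz": 0,"spin": 0}
    - {"jaw": 1,"dx": 0,"dy": 0,"dz": 0,"spin": 0.155}
    - {"jaw": 1,"dx": 0,"dy": 0,"dz": 0,"spin": 0.155}
    - {"jaw": 1,"dx": 0,"dy": 0,"dz": 0,"spin": 0.155}
    - {"jaw": 1,"dx": 0,"dy": 0,"dz": 0,"spin": 0}
    - {"jaw": 1,"dx": 0,"dy": 0,"dz": 0,"spin": 0}

```text
clock: 5.2
position: [0.6488, 0.1131, 0.203]
ee_rot: [0.016, 1.0, -0.0, -0.0]
force: [-0.1, 0.1, -1.6]
width: 0.0593
```

Run:
```python
from look import *
tool(); look("w3")
```

```text
t 5.2 pos [0.6488 0.1131 0.203 ] yaw_y 88.12 zax [-5.e-04 -2.e-04 -1.e+00] F [-0.1  0.1 -1.6] w 0.0593
```

View pics/w3.png

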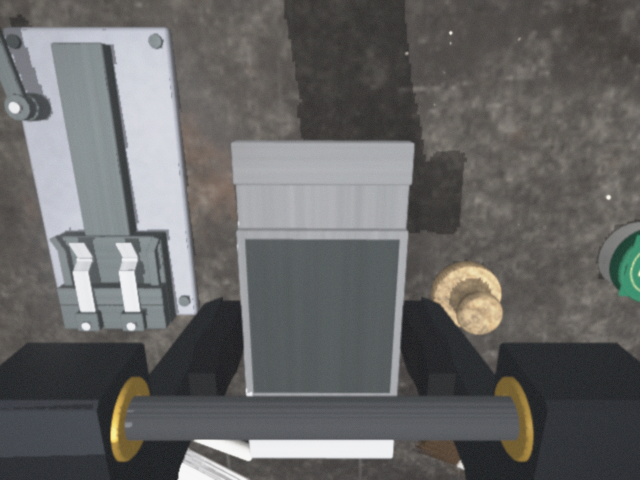

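Run:
```python
from look import *
im=cv2.imread("pics/w3.png")
cv2.imwrite("pics/w3a.png",cv2.resize(im[10:160,0:220],None,fx=3.6,fy=3.6,interpolation=cv2.INTER_CUBIC))
cv2.imwrite("pics/w3b.png",cv2.resize(im[200:350,20:220],None,fx=3.6,fy=3.6,interpolation=cv2.INTER_CUBIC))
```

```text
(no output)
```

View pics/w3a.png

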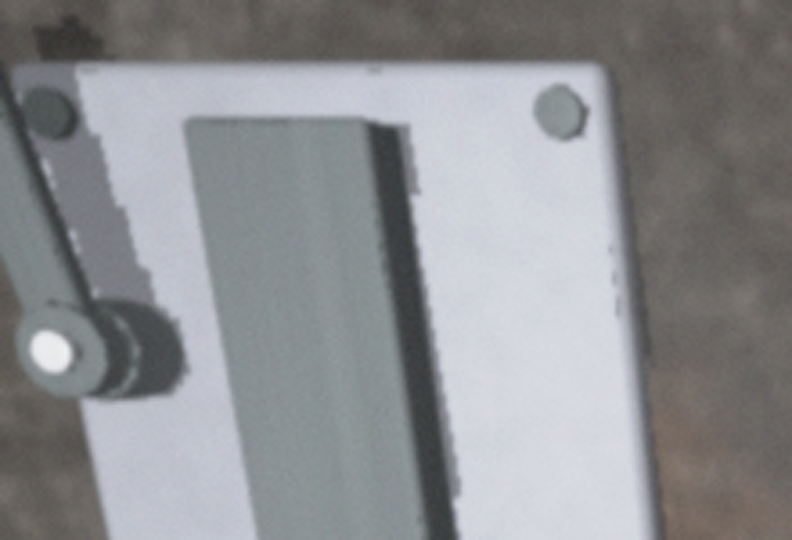

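View pics/w3b.png

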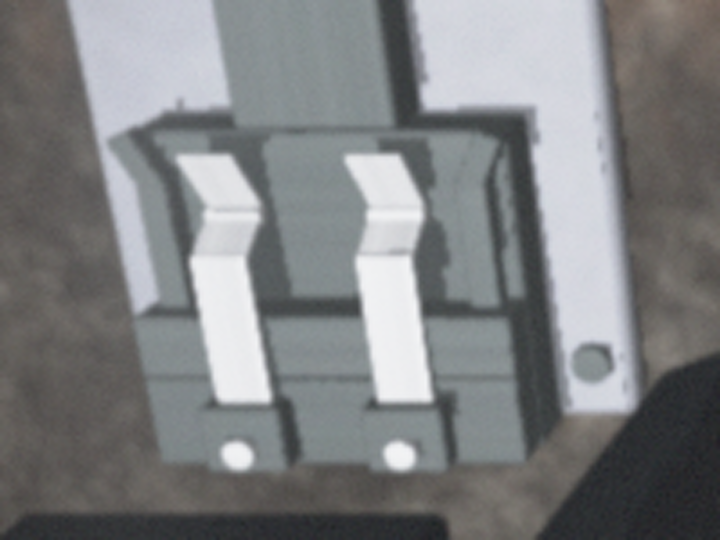

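Run:
```python
from look import *
import pickle
c=pickle.load(open("pics/w3.pkl","rb"))
a=lambda x,y:(x/3.6+0-.36,y/3.6+10-.36)
b=lambda x,y:(x/3.6+20-.36,y/3.6+200-.36)
px=[a(185,121),a(366,121),b(233,128),b(394,128)]
W=ray(c,px,0.025)[:,:2]; H=np.array([[-116,-18],[-116,18],[25,-18],[25,18]])/1e3
def rig(H,W):
    h0,w0=H.mean(0),W.mean(0); U,S,Vt=np.linalg.svd((H-h0).T@(W-w0)); M=Vt.T@U.T
    return M,w0-M@h0
M,t=rig(H,W); print(W); print("home",t,"yaw",np.degrees(np.arctan2(M[1,0],M[0,0])),"res mm",((H@M.T+t-W)*1e3).round(1))
# foot edge y=+60, z .01
E=ray(c,[a(608,75),a(655,535),b(600,20),b(632,400)],0.008)[:,:2]; print("foot right edge in holder",((E-t)@M*1e3).round(1))
print("foot near edge",((ray(c,[a(100,66),a(580,66)],0.010)[:,:2]-t)@M*1e3).round(1))
# pivot screw top & clip noses etc
print("pivot",((ray(c,[a(52,350)],0.037)[:,:2]-t)@M*1e3).round(1))
# plate held: corners at top face, TCP z .203 => plate top ~.203+?
o,T=tool()
Pl=ray(c,[[232,142],[413,142]],0.2075)
print("plate near edge",Pl, "rel tool",((Pl-o["position"])@T*1e3).round(1))
Pl=ray(c,[[248,458],[393,458]],0.2075)
print("plate far edge rel tool",((Pl-o["position"])@T*1e3).round(1))
```

```text
[[ 0.52506262 -0.07197393]
 [ 0.52617066 -0.0371031 ]
 [ 0.66476082 -0.07740255]
 [ 0.66589523 -0.04184163]]
home [ 0.64094269 -0.0587223 ] yaw -2.0681263820750218 res mm [[-0.7 -0.6]
 [-0.5  0.6]
 [ 0.5 -0.2]
 [ 0.7  0.2]]
foot right edge in holder [[-126.    59.5]
 [ -34.3   60. ]
 [   3.8   60.1]
 [ 100.    59. ]]
foot near edge [[-127.   -41.1]
 [-127.4   54.7]]
pivot [[-73.2 -44.1]]
t 5.25 pos [0.6488 0.1131 0.203 ] yaw_y 88.09 zax [-4.e-04 -1.e-04 -1.e+00] F [ 0.5 -0.4 -1.9] w 0.0594
plate near edge [[0.57991463 0.0849163  0.2075    ]
 [0.58179014 0.14382892 0.2075    ]] rel tool [[ 68.  -30.5  -4.4]
 [ 68.   28.4  -4.4]]
plate far edge rel tool [[-62.2 -32.1  -4.5]
 [-62.1  28.9  -4.5]]
```

Request:
jog_arm:
  moves:
    - {"jaw": 1,"dx": 0.0113,"dy": -0.0426,"dz": 0,"spin": 0.003}
    - {"jaw": 1,"dx": 0.0113,"dy": -0.0426,"dz": 0,"spin": 0}
    - {"jaw": 1,"dx": 0.0113,"dy": -0.0426,"dz": 0,"spin": 0}
    - {"jaw": 1,"dx": 0.0113,"dy": -0.0426,"dz": 0,"spin": 0}
    - {"jaw": 1,"dx": 0,"dy": 0,"dz": 0.04,"spin": 0}
    - {"jaw": 1,"dx": 0,"dy": 0,"dz": 0.04,"spin": 0}
    - {"jaw": 1,"dx": 0,"dy": 0,"dz": 0.04,"spin": 0}
    - {"jaw": 1,"dx": 0,"dy": 0,"dz": 0.033,"spin": 0}
    - {"jaw": 1,"dx": 0,"dy": 0,"dz": 0,"spin": 0}
    - {"jaw": 1,"dx": 0,"dy": 0,"dz": 0,"spin": 0}

```text
clock: 6.5
position: [0.5984, -0.0556, 0.0515]
ee_rot: [0.019, 1.0, -0.0, 0.001]
force: [0.7, 0.8, -1.0]
width: 0.0592
```

Run:
```python
from look import *
tool(); look("w4")
cv2.imwrite("pics/s4.png",eyes.read_camera("scene")[190:330,270:450,::-1].repeat(4,0).repeat(4,1))
```

```text
t 6.5 pos [ 0.5984 -0.0556  0.0515] yaw_y 87.81 zax [ 1.7e-03 -1.0e-04 -1.0e+00] F [ 0.7  0.8 -1. ] w 0.0592
```

View pics/w4.png

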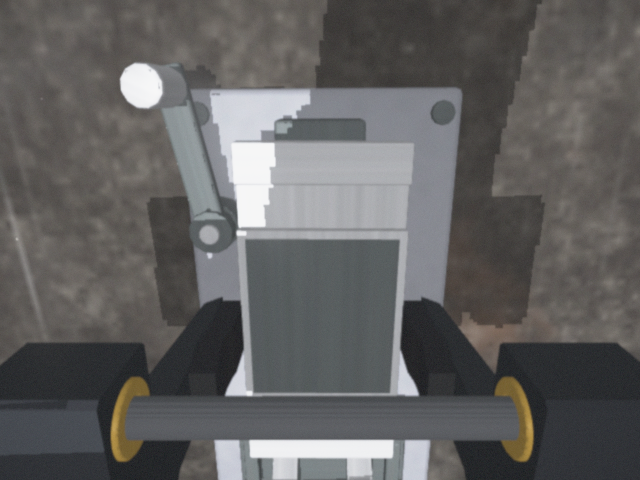

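View pics/s4.png

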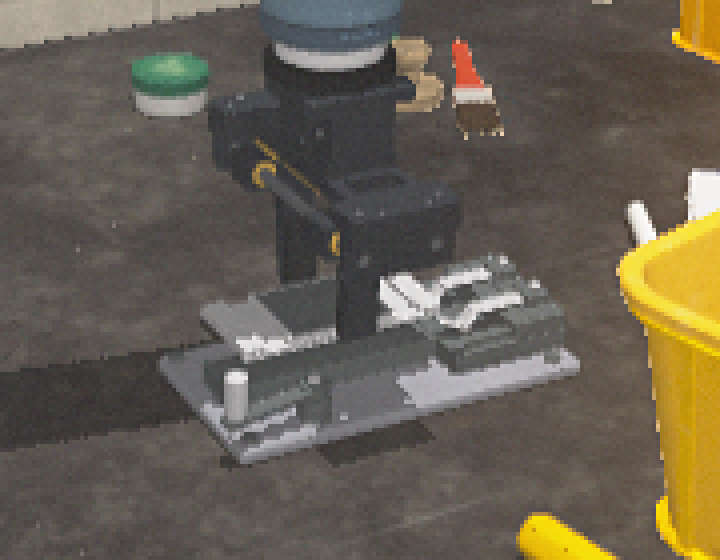

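The plate (cols 232–413) is centred over the bed (cols 275–365), and the fingers clear the keeper pivot at (210,233). Next: set it down, lower the fingers a little and re-grip.

Request:
jog_arm:
  grip_force: 20
  moves:
    - {"jaw": 1,"dx": 0,"dy": 0,"dz": 0.015,"spin": 0}
    - {"jaw": 1,"dx": 0,"dy": 0,"dz": 0.006,"spin": 0}
    - {"jaw": 1,"dx": 0,"dy": 0,"dz": 0,"spin": 0}
    - {"jaw": 1,"dx": 0,"dy": 0,"dz": 0,"spin": 0}

```text
clock: 7.1
position: [0.5972, -0.0554, 0.0289]
ee_rot: [0.019, 1.0, -0.0, -0.0]
force: [-0.1, 0.4, -1.8]
width: 0.0594
```

Request:
jog_arm:
  grip_force: 20
  moves:
    - {"jaw": 1,"dx": 0,"dy": 0,"dz": 0.0015,"spin": 0}
    - {"jaw": 0.2,"dx": 0,"dy": 0,"dz": 0,"spin": 0}
    - {"jaw": 0.2,"dx": 0,"dy": 0,"dz": 0,"spin": 0}
    - {"jaw": 0.2,"dx": 0,"dy": 0,"dz": 0.006,"spin": 0}
    - {"jaw": 0.2,"dx": 0,"dy": 0,"dz": 0,"spin": 0}
    - {"jaw": 1,"dx": 0,"dy": 0,"dz": 0,"spin": 0}
    - {"jaw": 1,"dx": 0,"dy": 0,"dz": 0,"spin": 0}
    - {"jaw": 1,"dx": 0,"dy": 0,"dz": 0,"spin": 0}
    - {"jaw": 1,"dx": 0,"dy": 0,"dz": 0,"spin": 0}

```text
clock: 8.22
position: [0.5973, -0.0554, 0.0217]
ee_rot: [0.019, 1.0, -0.0, -0.0]
force: [0.4, -0.3, -1.8]
width: 0.0597
```

Run:
```python
from look import *
tool(); look("w5")
```

```text
t 8.22 pos [ 0.5973 -0.0554  0.0217] yaw_y 87.78 zax [-2.e-04 -0.e+00 -1.e+00] F [ 0.4 -0.3 -1.8] w 0.0597
```

View pics/w5.png

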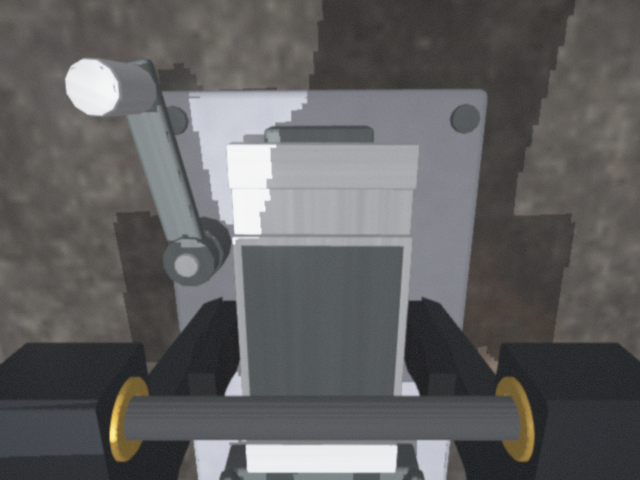

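Request:
jog_arm:
  grip_force: 40
  moves:
    - {"jaw": 1,"dx": 0,"dy": 0,"dz": 0,"spin": -0.003}
    - {"jaw": 1,"dx": -0.004,"dy": 0,"dz": 0,"spin": 0}
    - {"jaw": 1,"dx": -0.004,"dy": 0,"dz": 0,"spin": 0}
    - {"jaw": 1,"dx": -0.004,"dy": 0,"dz": 0,"spin": 0}
    - {"jaw": 1,"dx": -0.004,"dy": 0,"dz": 0,"spin": 0}
    - {"jaw": 1,"dx": 0,"dy": 0,"dz": 0,"spin": 0}

```text
clock: 9.02
position: [0.6124, -0.0559, 0.0216]
ee_rot: [0.018, 1.0, 0.0, -0.001]
force: [-4.7, 0.6, 2.8]
width: 0.0593
```

Request:
jog_arm:
  moves:
    - {"jaw": 1,"dx": -0.004,"dy": 0,"dz": 0,"spin": 0}
    - {"jaw": 1,"dx": -0.004,"dy": 0,"dz": 0,"spin": 0}
    - {"jaw": 1,"dx": -0.004,"dy": 0,"dz": 0,"spin": 0}
    - {"jaw": 1,"dx": 0,"dy": 0,"dz": 0,"spin": 0}

```text
clock: 9.52
position: [0.6201, -0.0565, 0.0216]
ee_rot: [0.018, 1.0, 0.0, -0.006]
force: [-17.1, 0.5, 17.3]
width: 0.0591
```

Run:
```python
from look import *
o,M=tool();print(o["ft_torque"]); look("w6")
im=eyes.read_camera("scene")[:,:,::-1]
cv2.imwrite("pics/s6.png",cv2.resize(im[230:310,300:420],None,fx=6,fy=6,interpolation=cv2.INTER_CUBIC))
im=eyes.read_camera("top")[:,:,::-1]
cv2.imwrite("pics/t6.png",cv2.resize(im[160:280,310:430],None,fx=5,fy=5,interpolation=cv2.INTER_CUBIC))
```

```text
t 9.53 pos [ 0.6201 -0.0565  0.0216] yaw_y 87.92 zax [-1.130e-02  7.000e-04 -9.999e-01] F [-17.1   0.5  17.3] w 0.0591
[ 0.21670362  3.45601746 -0.05835975]
```

View pics/w6.png

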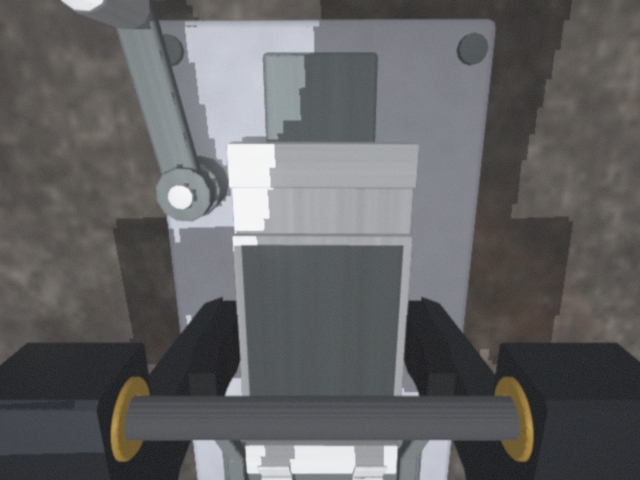

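View pics/s6.png

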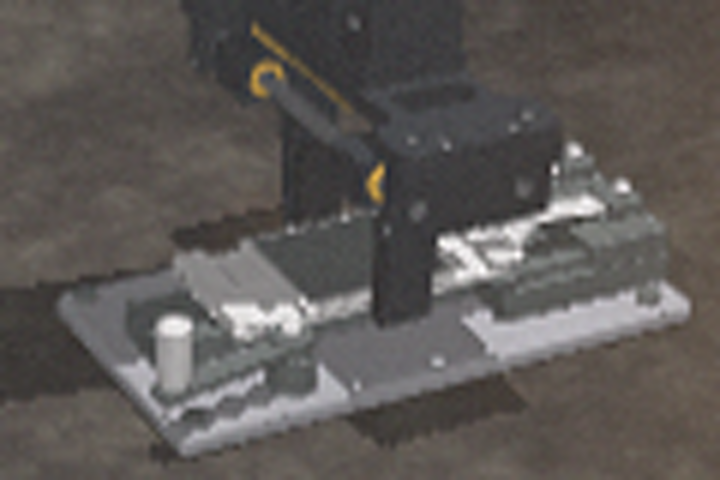

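View pics/t6.png

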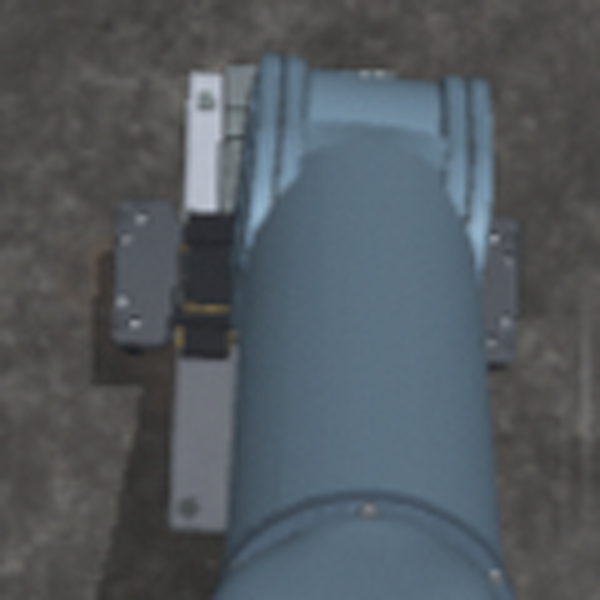

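The pitch-down of the gripped plate makes it wedge: 17 N both in x and in z. I'll let go, and push from behind with the fingertips instead.

Request:
jog_arm:
  grip_force: 20
  moves:
    - {"jaw": 1,"dx": 0.004,"dy": 0,"dz": 0,"spin": 0}
    - {"jaw": 0.2,"dx": 0,"dy": 0,"dz": 0,"spin": 0}
    - {"jaw": 0.2,"dx": 0,"dy": 0,"dz": 0,"spin": 0}
    - {"jaw": 0.2,"dx": 0,"dy": 0,"dz": 0,"spin": 0}
    - {"jaw": 0.2,"dx": 0,"dy": 0,"dz": -0.03,"spin": 0}
    - {"jaw": 0.2,"dx": 0,"dy": 0,"dz": -0.03,"spin": 0}
    - {"jaw": 0.88,"dx": 0.03,"dy": 0,"dz": 0,"spin": 0}
    - {"jaw": 0.88,"dx": 0.03,"dy": 0,"dz": 0,"spin": 0}
    - {"jaw": 0.88,"dx": 0.028,"dy": 0,"dz": 0,"spin": 0}
    - {"jaw": 0.88,"dx": 0,"dy": 0,"dz": 0,"spin": 0}
    - {"jaw": 0.88,"dx": 0,"dy": 0,"dz": 0,"spin": 0}

```text
clock: 11.05
position: [0.535, -0.053, 0.0821]
ee_rot: [0.018, 1.0, 0.0, 0.001]
force: [-0.1, -0.2, -1.1]
width: 0.0227
```

Run:
```python
from look import *
o,M=tool();print(o["ft_torque"]); look("w7")
im=eyes.read_camera("scene")[:,:,::-1]
cv2.imwrite("pics/s7.png",cv2.resize(im[230:310,300:420],None,fx=6,fy=6,interpolation=cv2.INTER_CUBIC))
im=eyes.read_camera("top")[:,:,::-1]
cv2.imwrite("pics/t7.png",cv2.resize(im[160:280,310:430],None,fx=5,fy=5,interpolation=cv2.INTER_CUBIC))
```

```text
t 11.05 pos [ 0.535  -0.053   0.0821] yaw_y 87.96 zax [ 0.002 -0.    -1.   ] F [-0.1 -0.2 -1.1] w 0.0227
[-0.00227552 -0.02340701  0.03359121]
```

View pics/w7.png

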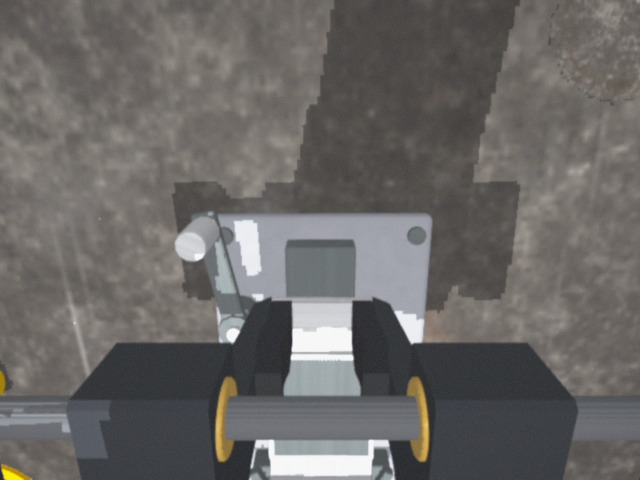

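View pics/s7.png

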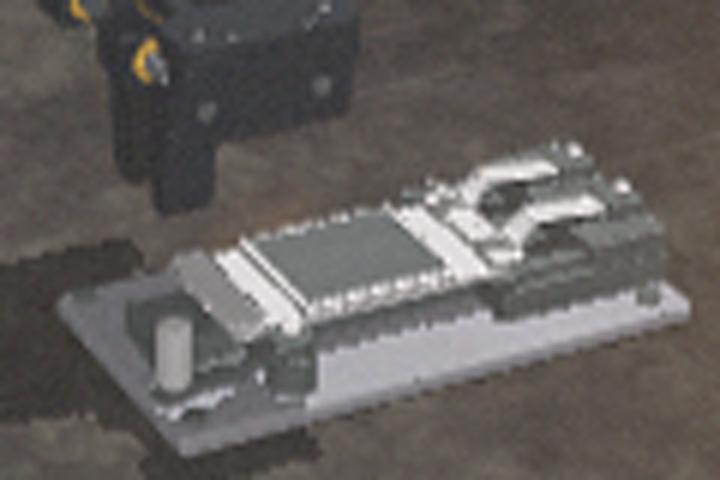

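View pics/t7.png

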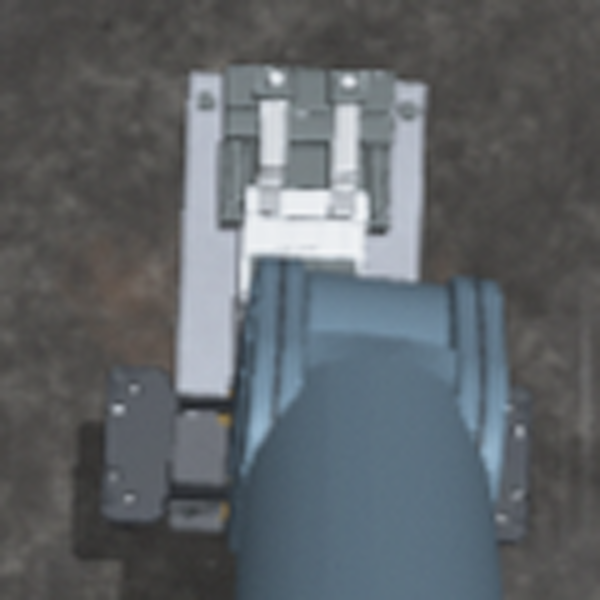

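Run:
```python
from look import *
import pickle
c=cal("top")
g=lambda x,y:(x/5+310-.4,y/5+160-.4)
yaw=np.radians(-2.07)
ex=np.array([np.cos(yaw),np.sin(yaw)]);ey=np.array([-ex[1],ex[0]])
def hold(P,home): d=P[:,:2]-home; return np.c_[d@ex,d@ey]*1e3
top_home=np.array([.632,-.0565])+.012*ex
F=ray(c,[g(245,190),g(370,198),g(308,194)],0.033)
print("plate front (top cam)",F.round(4),hold(F,top_home).round(1))
# clip/end features by top cam
S=ray(c,[g(300,68)],0.042); print("stop back",hold(S,top_home))
c=pickle.load(open("pics/w7.pkl","rb"))
Rr=ray(c,[[320,298]],0.033); print("rear w",Rr, hold(Rr,np.array([.641,-.0587])))
```

```text
plate front (top cam) [[ 0.6849 -0.0273  0.033 ]
 [ 0.6819 -0.0893  0.033 ]
 [ 0.6834 -0.0586  0.033 ]] [[ 39.8  31.1]
 [ 39.1 -30.9]
 [ 39.5  -0.2]]
stop back [[100.80353232   7.20256482]]
rear w [[ 0.54937271 -0.05557008  0.033     ]] [[-91.68055245  -0.18174211]]
```

Request:
jog_arm:
  moves:
    - {"jaw": 0.88,"dx": 0.003,"dy": 0,"dz": 0.02,"spin": 0}
    - {"jaw": 0.88,"dx": 0,"dy": 0,"dz": 0.02,"spin": 0}
    - {"jaw": 0.88,"dx": 0,"dy": 0,"dz": 0.013,"spin": 0}
    - {"jaw": 0.88,"dx": 0,"dy": 0,"dz": 0,"spin": 0}
    - {"jaw": 0.88,"dx": 0,"dy": 0,"dz": 0,"spin": 0}

```text
clock: 11.82
position: [0.531, -0.0531, 0.0292]
ee_rot: [0.018, 1.0, -0.0, 0.0]
force: [-0.1, 0.1, 0.2]
width: 0.0107
```

Request:
jog_arm:
  moves:
    - {"jaw": 0.88,"dx": -0.006,"dy": 0,"dz": 0,"spin": 0}
    - {"jaw": 0.88,"dx": -0.005,"dy": 0,"dz": 0,"spin": 0}
    - {"jaw": 0.88,"dx": -0.004,"dy": 0,"dz": 0,"spin": 0}
    - {"jaw": 0.88,"dx": -0.003,"dy": 0,"dz": 0,"spin": 0}
    - {"jaw": 0.88,"dx": -0.003,"dy": 0,"dz": 0,"spin": 0}
    - {"jaw": 0.88,"dx": 0,"dy": 0,"dz": 0,"spin": 0}

```text
clock: 12.58
position: [0.5487, -0.0538, 0.0281]
ee_rot: [0.018, 1.0, 0.0, -0.003]
force: [-6.3, 0.3, 0.7]
width: 0.0106
```

Request:
jog_arm:
  moves:
    - {"jaw": 0.88,"dx": -0.003,"dy": 0,"dz": 0,"spin": 0}
    - {"jaw": 0.88,"dx": -0.003,"dy": 0,"dz": 0,"spin": 0}
    - {"jaw": 0.88,"dx": 0,"dy": 0,"dz": 0,"spin": 0}

```text
clock: 12.95
position: [0.5549, -0.054, 0.0281]
ee_rot: [0.018, 1.0, 0.0, -0.003]
force: [-5.8, -0.7, 1.4]
width: 0.0107
```

Request:
jog_arm:
  moves:
    - {"jaw": 0.88,"dx": -0.003,"dy": 0,"dz": 0,"spin": 0}
    - {"jaw": 0.88,"dx": -0.003,"dy": 0,"dz": 0,"spin": 0}
    - {"jaw": 0.88,"dx": -0.003,"dy": 0,"dz": 0,"spin": 0}
    - {"jaw": 0.88,"dx": -0.003,"dy": 0,"dz": 0,"spin": 0}
    - {"jaw": 0.88,"dx": 0,"dy": 0,"dz": 0,"spin": 0}

```text
clock: 13.58
position: [0.5659, -0.0543, 0.0282]
ee_rot: [0.018, 1.0, 0.0, -0.004]
force: [-12.2, -0.0, 6.9]
width: 0.0104
```

Request:
jog_arm:
  moves:
    - {"jaw": 0.88,"dx": -0.003,"dy": 0,"dz": 0,"spin": 0}
    - {"jaw": 0.88,"dx": -0.002,"dy": 0,"dz": 0,"spin": 0}
    - {"jaw": 0.88,"dx": 0,"dy": 0,"dz": 0,"spin": 0}

```text
clock: 13.95
position: [0.5662, -0.0544, 0.0279]
ee_rot: [0.018, 1.0, 0.0, -0.009]
force: [-24.2, 1.5, 20.9]
width: 0.0106
```

Run:
```python
from look import *
o,M=tool();print(o["ft_torque"]); look("w8")
im=eyes.read_camera("scene")[:,:,::-1]
cv2.imwrite("pics/s8.png",cv2.resize(im[230:310,300:420],None,fx=6,fy=6,interpolation=cv2.INTER_CUBIC))
im=eyes.read_camera("top")[:,:,::-1]
cv2.imwrite("pics/t8.png",cv2.resize(im[160:280,310:430],None,fx=5,fy=5,interpolation=cv2.INTER_CUBIC))
```

```text
t 13.95 pos [ 0.5662 -0.0544  0.0279] yaw_y 87.93 zax [-0.0171  0.0012 -0.9999] F [-24.2   1.5  20.9] w 0.0106
[3.65156698e-01 4.98731547e+00 9.00303877e-04]
```

View pics/w8.png

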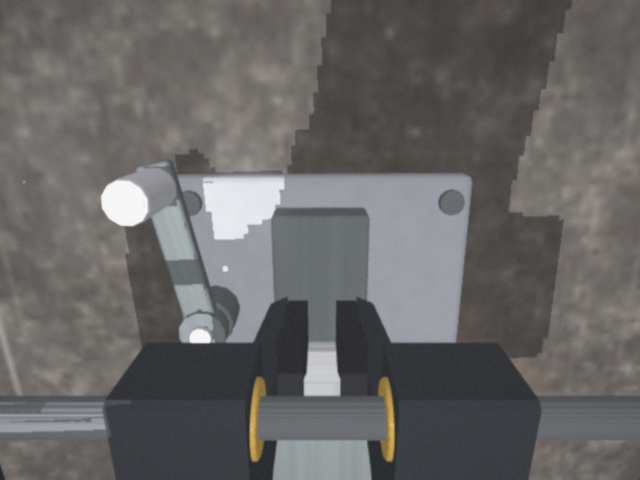

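View pics/s8.png

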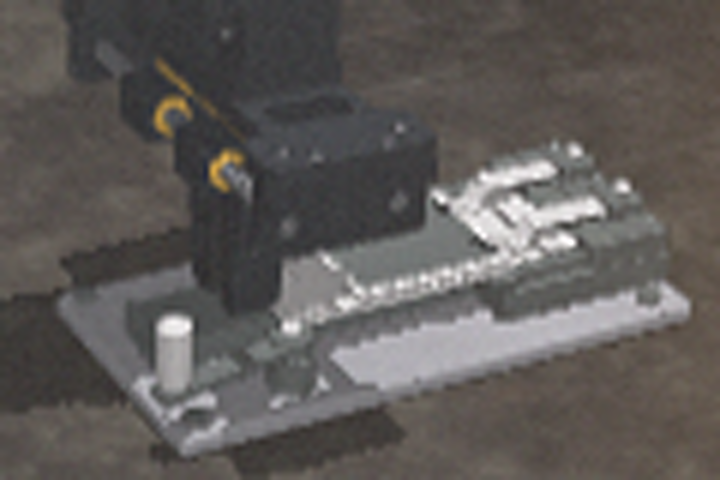

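View pics/t8.png

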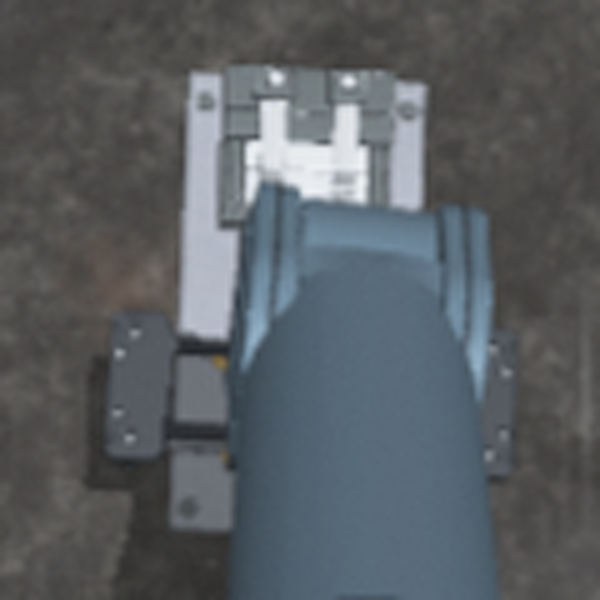

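The plate looks home: its front is at the stop and both noses lie on the white groove zone. Next: back off and check with a clear view, which also gives the keeper knob's position.

Request:
jog_arm:
  moves:
    - {"jaw": 0.88,"dx": 0.007,"dy": 0,"dz": 0,"spin": 0}
    - {"jaw": 0.88,"dx": 0.015,"dy": 0,"dz": 0,"spin": 0}
    - {"jaw": 0.88,"dx": 0.01,"dy": 0,"dz": -0.05,"spin": 0}
    - {"jaw": 0.55,"dx": 0,"dy": 0,"dz": -0.06,"spin": 0}
    - {"jaw": 0.55,"dx": 0.06,"dy": -0.01,"dz": -0.06,"spin": 0}
    - {"jaw": 0.55,"dx": 0.06,"dy": -0.03,"dz": 0,"spin": 0}
    - {"jaw": 0.55,"dx": 0,"dy": 0,"dz": 0,"spin": 0}
    - {"jaw": 0.55,"dx": 0,"dy": 0,"dz": 0,"spin": 0}

```text
clock: 15.1
position: [0.4435, -0.0851, 0.1835]
ee_rot: [0.018, 1.0, -0.0, 0.002]
force: [0.5, 0.2, 0.1]
width: 0.0395
```

Run:
```python
from look import *
o,M=tool(); look("w9")
im=eyes.read_camera("scene")[:,:,::-1]
cv2.imwrite("pics/s9.png",cv2.resize(im[230:310,300:420],None,fx=6,fy=6,interpolation=cv2.INTER_CUBIC))
im=eyes.read_camera("top")[:,:,::-1]; cv2.imwrite("pics/t9f.png",im)
cv2.imwrite("pics/t9.png",cv2.resize(im[160:280,310:430],None,fx=5,fy=5,interpolation=cv2.INTER_CUBIC))
```

```text
t 15.1 pos [ 0.4435 -0.0851  0.1835] yaw_y 87.94 zax [ 3.9e-03 -2.0e-04 -1.0e+00] F [0.5 0.2 0.1] w 0.0395
```

View pics/w9.png

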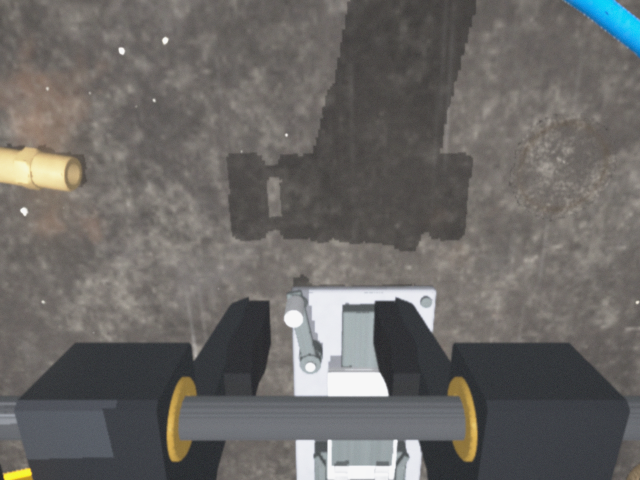

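View pics/s9.png

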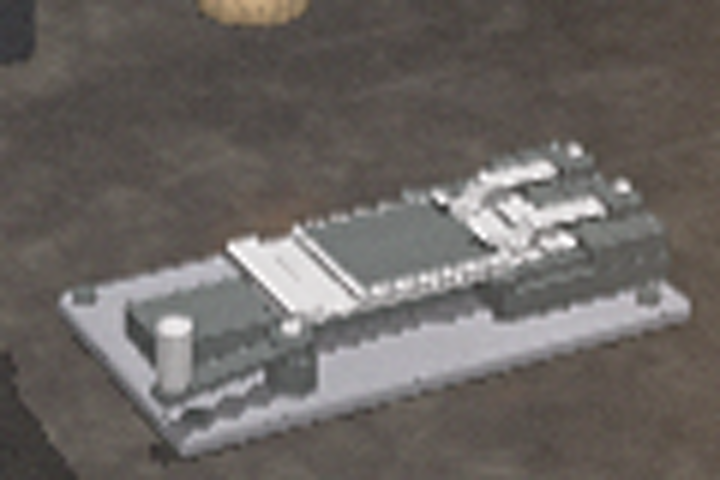

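View pics/t9.png

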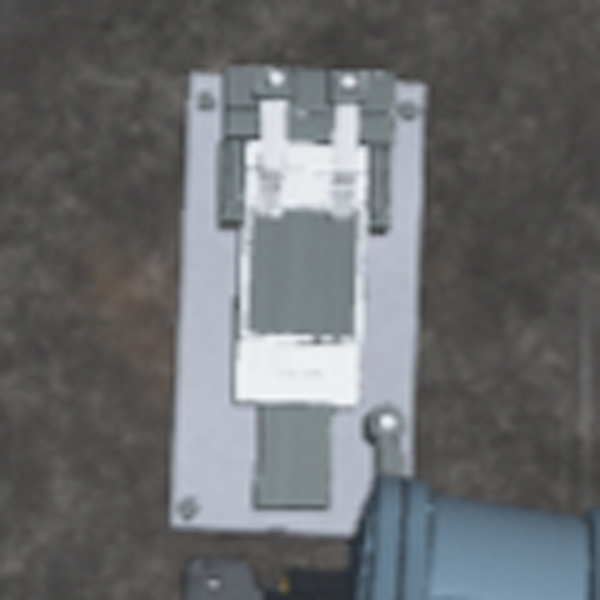

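Run:
```python
from look import *
import pickle
c=cal("top")
g=lambda x,y:(x/5+310-.4,y/5+160-.4)
yaw=np.radians(-2.07)
ex=np.array([np.cos(yaw),np.sin(yaw)]);ey=np.array([-ex[1],ex[0]])
def hold(P,home): d=P[:,:2]-home; return np.c_[d@ex,d@ey]*1e3
th=np.array([.632,-.0565])+.012*ex
F=ray(c,[g(247,141),g(371,147),g(234,402),g(358,406)],0.033)
h=hold(F,th);print("plate corners",h.round(1),h.mean(0))
print("bed near end top cam (expect -116,0)",hold(ray(c,[g(253,506),g(328,508)],0.025),th).round(1))
print("pivot top cam",hold(ray(c,[g(387,422)],0.037),th).round(1))
wh=np.array([.641,-.0587])
for n,k,p in(("w8",(126,203),(200,337)),("w9",(293,318),(310,367)),("w4",(142,86),(208,234))):
    c=pickle.load(open(f"pics/{n}.pkl","rb"))
    K=hold(ray(c,[k],0.058),wh);P=hold(ray(c,[p],0.037),wh); print(n,"knob",K.round(1),"pivot",P.round(1),np.hypot(*(K-P)[0]), "angle",np.arctan2(-(K-P)[0,0],(K-P)[0,1]))
im=cv2.imread("pics/top0.png");c=cal("top");
K=ray(c,[(310/5+330-.4,532/5+160-.4)],0.058);P=ray(c,[(287/5+330-.4,422/5+160-.4)],0.037);print("top0 knob",K,hold(K,th),hold(P,th))
```

```text
plate corners [[ 64.6  31.3]
 [ 64.8 -30.3]
 [-66.3  31.4]
 [-65.  -29.5]] [-0.46283146  0.71768001]
bed near end top cam (expect -116,0) [[-116.3   19.3]
 [-115.3  -17.6]]
pivot top cam [[-72.6 -43.7]]
w8 knob [[-127.9  -54.7]] pivot [[-73.2 -44.1]] 55.662772286077946 angle 1.7623641309398175
w9 knob [[-128.5  -55. ]] pivot [[-72.9 -43.8]] 56.73143510677845 angle 1.7691362334440448
w4 knob [[-127.8  -54.9]] pivot [[-73.2 -44.4]] 55.57182911778907 angle 1.7602769782892587
top0 knob [[ 0.51437322 -0.10720971  0.058     ]] [[-127.71836423  -54.92534829]] [[-72.58845653 -43.65876931]]
```

Request:
jog_arm:
  grip_force: 8
  moves:
    - {"jaw": 0.55,"dx": -0.036,"dy": -0.01,"dz": 0,"spin": 0}
    - {"jaw": 0.55,"dx": -0.0357,"dy": -0.0095,"dz": 0,"spin": 0}
    - {"jaw": 0.55,"dx": 0,"dy": 0,"dz": 0.05,"spin": 0}
    - {"jaw": 0.55,"dx": 0,"dy": 0,"dz": 0.045,"spin": 0}
    - {"jaw": 0.55,"dx": 0,"dy": 0,"dz": 0,"spin": 0}
    - {"jaw": 0.55,"dx": 0,"dy": 0,"dz": 0,"spin": 0}

```text
clock: 16.0
position: [0.5138, -0.1072, 0.0887]
ee_rot: [0.018, 1.0, -0.0, 0.001]
force: [0.1, -0.3, 0.8]
width: 0.0397
```

Run:
```python
from look import *
o,M=tool(); look("w10")
im=eyes.read_camera("scene")[:,:,::-1]
cv2.imwrite("pics/s10.png",cv2.resize(im[220:310,300:420],None,fx=6,fy=6,interpolation=cv2.INTER_CUBIC))
```

```text
t 16.0 pos [ 0.5138 -0.1072  0.0887] yaw_y 87.97 zax [ 1.7e-03 -3.0e-04 -1.0e+00] F [ 0.1 -0.3  0.8] w 0.0397
```

View pics/w10.png

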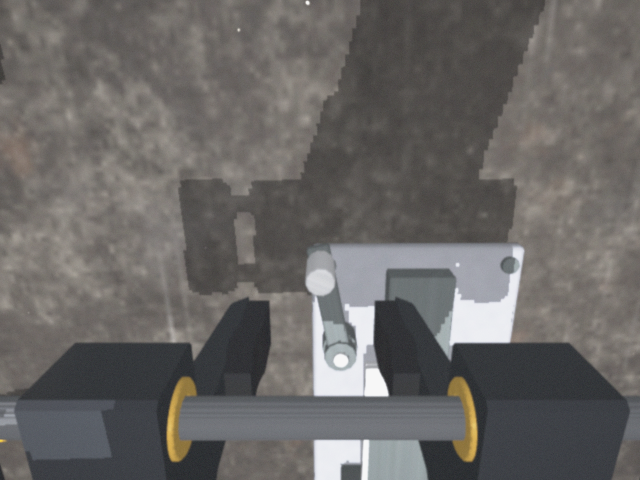

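View pics/s10.png

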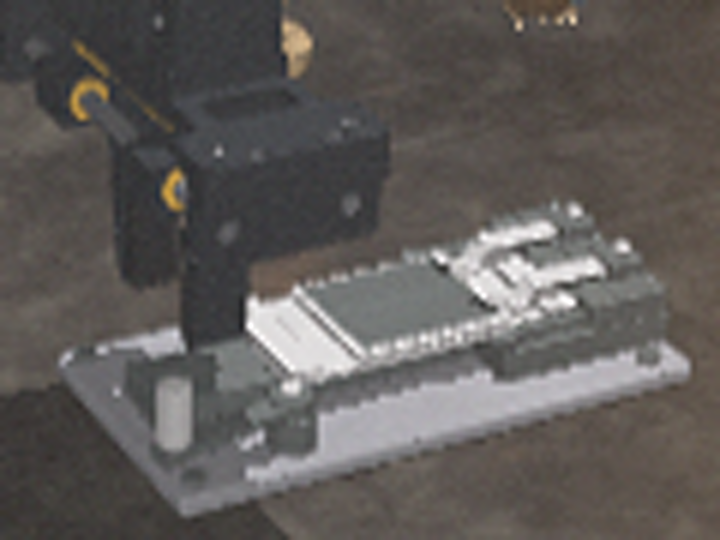

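Request:
jog_arm:
  grip_force: 8
  moves:
    - {"jaw": 0.55,"dx": 0,"dy": 0,"dz": 0.03,"spin": 0}
    - {"jaw": 0.55,"dx": 0,"dy": 0,"dz": 0.021,"spin": 0}
    - {"jaw": 0.55,"dx": 0,"dy": 0,"dz": 0,"spin": 0}
    - {"jaw": 1,"dx": 0,"dy": 0,"dz": 0,"spin": 0}
    - {"jaw": 1,"dx": 0,"dy": 0,"dz": 0,"spin": 0}
    - {"jaw": 1,"dx": 0,"dy": 0,"dz": 0,"spin": 0}
    - {"jaw": 1,"dx": 0,"dy": 0,"dz": 0,"spin": 0}

```text
clock: 16.98
position: [0.513, -0.1073, 0.0373]
ee_rot: [0.018, 1.0, -0.0, 0.001]
force: [-1.1, 0.3, 6.6]
width: 0.0134
```

Run:
```python
from look import *
o,M=tool(); look("w11")
# arc waypoints, rows in tool axes (tool x=-ex, y=+ey)
a=np.linspace(1.765,0,13); K=56*np.c_[-np.sin(a),np.cos(a)]
d=np.diff(K,axis=0); print(np.c_[a[1:],-d[:,0],d[:,1]].round(2))
```

```text
t 16.98 pos [ 0.513  -0.1073  0.0373] yaw_y 87.95 zax [ 1.2e-03 -2.0e-04 -1.0e+00] F [-1.1  0.3  6.6] w 0.0134
[[ 1.62  0.99  8.17]
 [ 1.47 -0.22  8.23]
 [ 1.32 -1.42  8.11]
 [ 1.18 -2.59  7.81]
 [ 1.03 -3.71  7.35]
 [ 0.88 -4.75  6.72]
 [ 0.74 -5.68  5.95]
 [ 0.59 -6.49  5.06]
 [ 0.44 -7.16  4.05]
 [ 0.29 -7.68  2.96]
 [ 0.15 -8.03  1.8 ]
 [ 0.   -8.21  0.6 ]]
```

View pics/w11.png

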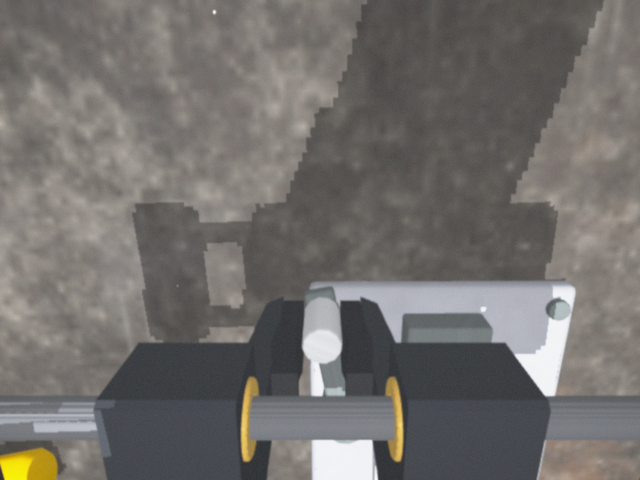

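Request:
jog_arm:
  moves:
    - {"jaw": 1,"dx": 0.001,"dy": 0.0082,"dz": -0.001,"spin": 0}
    - {"jaw": 1,"dx": -0.0002,"dy": 0.0082,"dz": 0,"spin": 0}
    - {"jaw": 1,"dx": -0.0014,"dy": 0.0081,"dz": 0,"spin": 0}
    - {"jaw": 1,"dx": -0.0026,"dy": 0.0078,"dz": 0,"spin": 0}
    - {"jaw": 1,"dx": -0.0037,"dy": 0.0074,"dz": 0,"spin": 0}
    - {"jaw": 1,"dx": -0.0048,"dy": 0.0067,"dz": 0,"spin": 0}
    - {"jaw": 1,"dx": 0,"dy": 0,"dz": 0,"spin": 0}

```text
clock: 17.9
position: [0.5264, -0.0599, 0.0375]
ee_rot: [0.017, 1.0, 0.0, 0.0]
force: [-0.8, -0.1, -0.9]
width: 0.0135
```

Run:
```python
from look import *
o,M=tool(); look("w12")
im=eyes.read_camera("scene")[:,:,::-1]
cv2.imwrite("pics/s12.png",cv2.resize(im[220:310,300:420],None,fx=6,fy=6,interpolation=cv2.INTER_CUBIC))
```

```text
t 17.9 pos [ 0.5264 -0.0599  0.0375] yaw_y 88.04 zax [ 4.e-04  7.e-04 -1.e+00] F [-0.8 -0.1 -0.9] w 0.0135
```

View pics/s12.png

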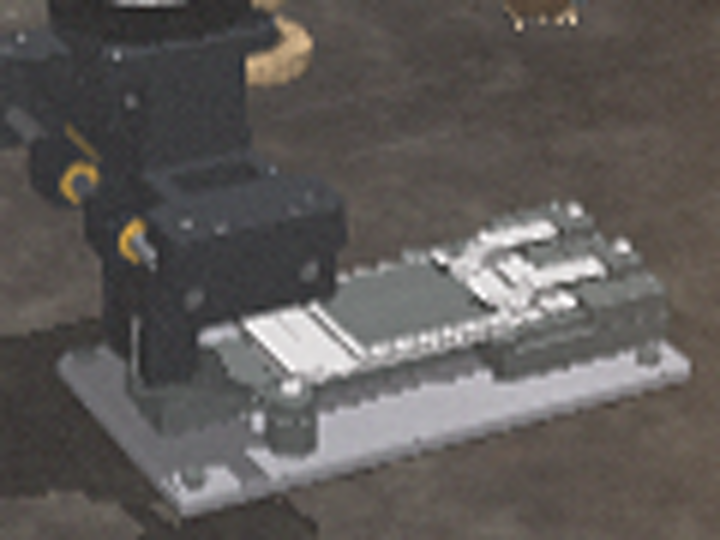

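Request:
jog_arm:
  moves:
    - {"jaw": 1,"dx": -0.0057,"dy": 0.006,"dz": 0,"spin": 0}
    - {"jaw": 1,"dx": -0.0065,"dy": 0.0051,"dz": 0,"spin": 0}
    - {"jaw": 1,"dx": -0.0072,"dy": 0.004,"dz": 0,"spin": 0}
    - {"jaw": 1,"dx": -0.0077,"dy": 0.003,"dz": 0,"spin": 0}
    - {"jaw": 1,"dx": -0.008,"dy": 0.0018,"dz": 0,"spin": 0}
    - {"jaw": 1,"dx": -0.0082,"dy": 0.0006,"dz": 0,"spin": 0}
    - {"jaw": 1,"dx": -0.003,"dy": 0,"dz": 0,"spin": 0}
    - {"jaw": 1,"dx": 0,"dy": 0,"dz": 0,"spin": 0}

```text
clock: 19.0
position: [0.5692, -0.0429, 0.0368]
ee_rot: [0.018, 1.0, -0.0, -0.004]
force: [-10.5, -2.5, 3.8]
width: 0.0135
```

Run:
```python
from look import *
o,M=tool(); look("w13")
im=eyes.read_camera("scene")[:,:,::-1]
cv2.imwrite("pics/s13.png",cv2.resize(im[220:310,300:420],None,fx=6,fy=6,interpolation=cv2.INTER_CUBIC))
```

```text
t 19.0 pos [ 0.5692 -0.0429  0.0368] yaw_y 87.93 zax [-8.e-03 -2.e-04 -1.e+00] F [-10.5  -2.5   3.8] w 0.0135
```

View pics/s13.png

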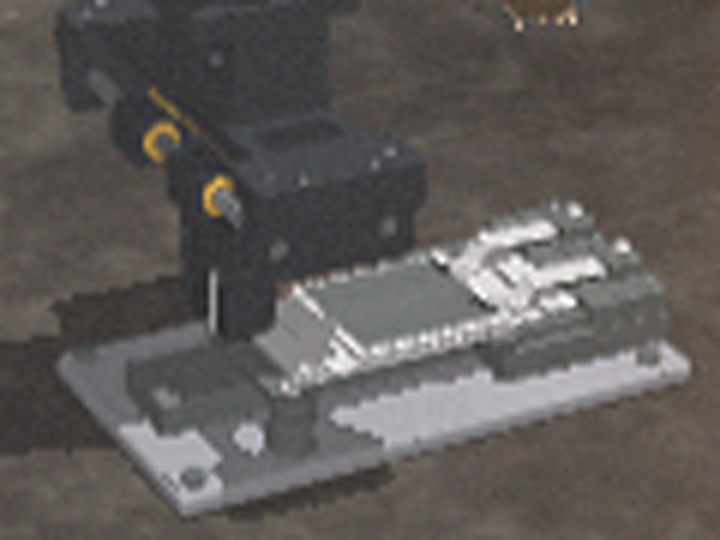

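View pics/w13.png

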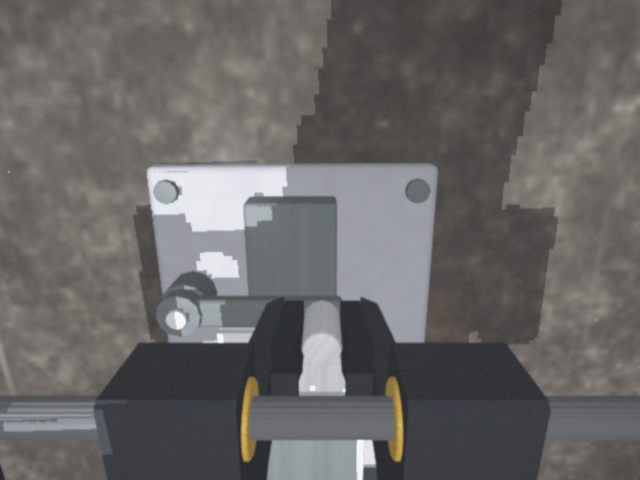

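Request:
jog_arm:
  moves:
    - {"jaw": 0.6,"dx": 0.001,"dy": 0,"dz": 0,"spin": 0}
    - {"jaw": 0.6,"dx": 0,"dy": 0,"dz": 0,"spin": 0}
    - {"jaw": 0.6,"dx": 0,"dy": 0,"dz": 0,"spin": 0}
    - {"jaw": 0.6,"dx": 0,"dy": 0,"dz": -0.04,"spin": 0}
    - {"jaw": 0.6,"dx": 0,"dy": 0,"dz": -0.06,"spin": 0}
    - {"jaw": 0.6,"dx": 0.06,"dy": 0,"dz": -0.06,"spin": 0}
    - {"jaw": 0.6,"dx": 0.03,"dy": 0.06,"dz": 0,"spin": 0}
    - {"jaw": 0.6,"dx": 0.02,"dy": 0.06,"dz": 0,"spin": 0}
    - {"jaw": 0.6,"dx": 0,"dy": 0.06,"dz": 0,"spin": 0}
    - {"jaw": 0.6,"dx": 0,"dy": 0,"dz": 0,"spin": 0}
    - {"jaw": 0.6,"dx": 0,"dy": 0,"dz": 0,"spin": 0}

```text
clock: 20.48
position: [0.4865, 0.1357, 0.1819]
ee_rot: [0.018, 1.0, -0.0, 0.0]
force: [-0.4, -0.5, 0.1]
width: 0.0355
```

Run:
```python
from look import *
o,M=tool(); look("w14")
im=eyes.read_camera("scene")[:,:,::-1]
cv2.imwrite("pics/s14.png",cv2.resize(im[230:310,300:420],None,fx=6,fy=6,interpolation=cv2.INTER_CUBIC))
im=eyes.read_camera("top")[:,:,::-1]; cv2.imwrite("pics/t14f.png",im)
cv2.imwrite("pics/t14.png",cv2.resize(im[160:280,310:430],None,fx=5,fy=5,interpolation=cv2.INTER_CUBIC))
```

```text
t 20.48 pos [0.4865 0.1357 0.1819] yaw_y 87.97 zax [ 5.e-04 -3.e-04 -1.e+00] F [-0.4 -0.5  0.1] w 0.0355
```

View pics/s14.png

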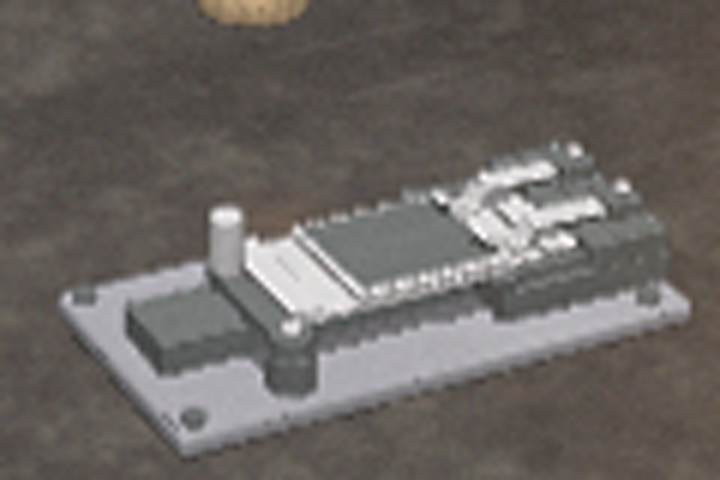

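View pics/t14.png

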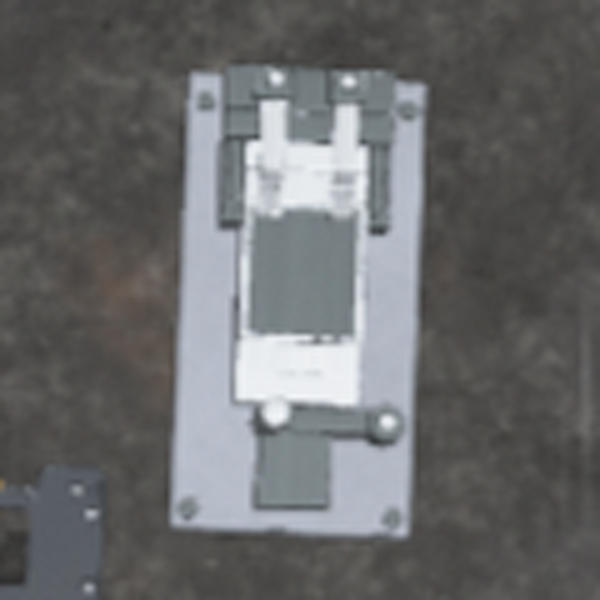

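View pics/w14.png

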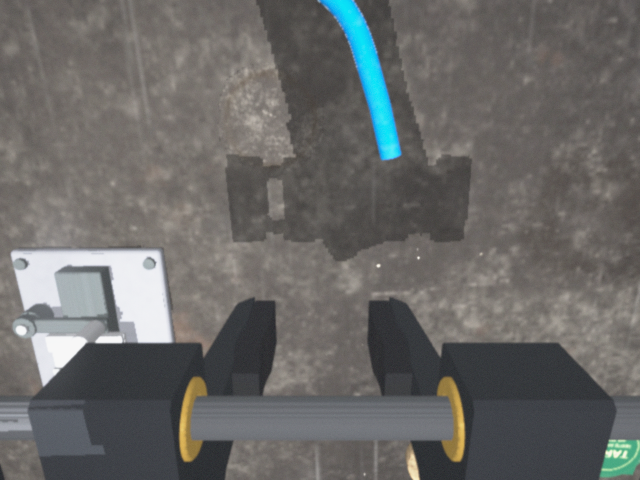

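Request:
jog_arm:
  moves:
    - {"jaw": 0.9,"dx": -0.045,"dy": -0.008,"dz": -0.01,"spin": 0}
    - {"jaw": 0.9,"dx": -0.045,"dy": -0.007,"dz": -0.01,"spin": 0}
    - {"jaw": 0.9,"dx": -0.045,"dy": -0.007,"dz": 0,"spin": 0}
    - {"jaw": 0.9,"dx": -0.045,"dy": -0.007,"dz": 0,"spin": 0}
    - {"jaw": 0.9,"dx": 0,"dy": 0,"dz": 0,"spin": 0}
    - {"jaw": 0.9,"dx": 0,"dy": 0,"dz": 0,"spin": 0}

```text
clock: 21.38
position: [0.6642, 0.0998, 0.2013]
ee_rot: [0.019, 1.0, -0.0, -0.001]
force: [0.3, 0.8, -1.0]
width: 0.0087
```

Run:
```python
from look import *
o,M=tool(); c,im=look("w15")
cv2.imwrite("pics/w15z.png",cv2.resize(im[0:340,0:230],None,fx=1.75,fy=1.75,interpolation=cv2.INTER_CUBIC))
cv2.imwrite("pics/w15y.png",cv2.resize(im[160:320,20:220],None,fx=3.6,fy=3.6,interpolation=cv2.INTER_CUBIC))
c=cal("top")
g=lambda x,y:(x/5+310-.4,y/5+160-.4)
yaw=np.radians(-2.07)
ex=np.array([np.cos(yaw),np.sin(yaw)]);ey=np.array([-ex[1],ex[0]])
def hold(P,home): d=P[:,:2]-home; return np.c_[d@ex,d@ey]*1e3
th=np.array([.632,-.0565])+.012*ex
K=hold(ray(c,[g(274,411)],.058),th)[0];P=hold(ray(c,[g(387,422)],.037),th)[0]
print(K,P,np.arctan2(-(K-P)[0],(K-P)[1]))
```

```text
t 21.38 pos [0.6642 0.0998 0.2013] yaw_y 87.87 zax [-1.5e-03 -2.0e-04 -1.0e+00] F [ 0.3  0.8 -1. ] w 0.0087
[-72.6993083   13.05906961] [-72.58845653 -43.65876931] 0.001954440158161009
```

View pics/w15z.png

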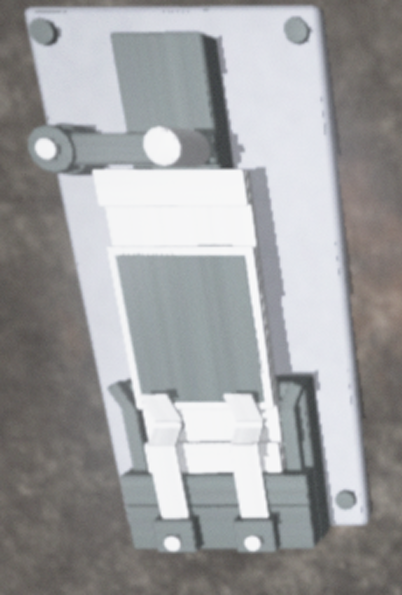

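View pics/w15y.png

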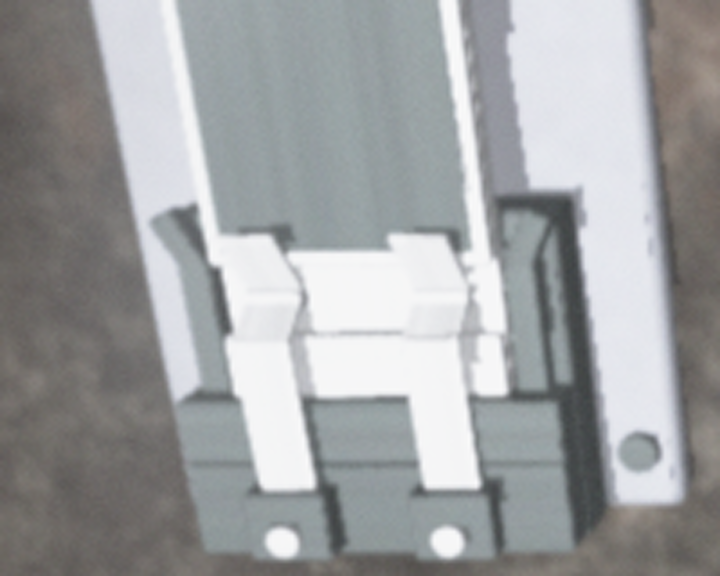

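Run:
```python
from bench import ticket
print(ticket.sign_off())
```

```text
the job is handed in; nothing more can be done
None
```

The hone plate is in the holder, home against the end stop under both clips, with the keeper swung shut behind it. I handed the job in at about 21.4 s of the 56 s allowed, and sign-off gives no verdict.

**What I did:** I gripped the plate across its width and set it on the bed. Sliding it in while gripped wedged it at the clips (about 17 N in both x and z), so I let go and pushed from behind with the fingertips. It moved at about 6 N and then stopped dead at 24 N. I then gripped the keeper knob, swung it round its arc until it stopped at about 10 N, let go and moved clear.

**Last checks:**
- **Plate position:** the top camera, checked before the keeper was closed, put it about -0.5 mm in x and +0.7 mm in y from home. Pictures after closing show it still against the stop.
- **Clips:** both noses sit mid-groove and look alike in the wrist view. This is judged from the picture, since the clip angles can't be read.
- **Keeper:** measured at about 0.002 rad.
- **Robot:** clear of everything, with the tool 0.2 m above the bench.
- **Bystanders:** I did not re-measure the tin, wooden knob or nipple, but the tool stayed well clear of all three.

**Disagreement:** the wrist and top cameras differed by about 2–3 mm on the absolute position of the holder and plate. I worked from relative positions, so this did not affect the result.

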